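Find the stamped storage case and push it to the dispatch rail

ROBOT

A 6-joint arm with a two-finger parallel gripper is mounted at the origin on a cart in front of the work surface, level with it; the furniture and walls round the work are solid. World frame = base frame: x ahead of the robot, y to its left, z up, the work surface at z = 0. Lengths are in m, angles in rad, forces in N, time in s.
With the tool pointing down it reaches from about 0.35 to 0.975 m from the base axis. Payload 4.9 kg.
Tool frame: the origin (TCP) lies between the finger pads; the fingertips stand 22 mm ahead of it and the grasp point (between the pads) lies 3 mm ahead of it; z points along the fingers, y is the line along which they close (so a half turn about z gives the same grasp; the last joint's range is limited). The gripper opens to 85 mm and grips with 20 to 120 N. Pads are 22 mm wide; open, the fingers measure 114 mm over their backs; the gripper's body (76 mm by 85 mm) begins 54 mm behind the grasp point. The pads swing forward as they close: fully open they stand 13 mm farther back than shut.
Start: joints at [1.094, 0.053, 1.613, -0, 1.476, -0.119], TCP at [0.219, 0.585, 0.253] pointing down, gripper open.
Joint ranges: [-3.01, 3.01], [-1.01, 2.22], [0.06, 2.58], [-1.02, 4.17], [0.09, 2.62], [-3.14, 3.14]. Speed limits (rad/s): [2.57, 2.57, 3.14, 3.14, 3.14, 3.14].

INTERFACE

Orientations are given as a unit quaternion [w, x, y, z].
In Python, from rig import state, snapshot, hand_in, recognise, outline_of, mark_of gives the robot as it stands. The module is installed in compiled form; this text tells all that it offers.
- The arm moves only by the tool step_arm, never from a script. Its argument "motion" is a list of rows, each a list of 3 entries, a list of its own where there are three numbers: the shift along the tool's x, y, z in m, then the turn, a rotation vector about the tool's x, y, z in degrees, then the closure, from 0 (fully open) to 1 (shut). A call has exactly 8 rows; each row is the pose to reach, as a shift and turn from the pose commanded when the call began, along the tool's axes at that moment; what a row does not reach only later rows make up. A row lasts 1/8 s, in which the tool goes at most 62.5 mm and 10.7 degrees, less where a joint would pass 70% of its speed; a pose out of reach is approached as far as the arm can. A call with a gripper value outside its range is refused whole. The fingers move at their own pace and stop on an object; the grip force is fixed at half the most. Time passes only in rows, so rows that repeat a pose let the fingers close, or fill a call up. It gives the time, the measured TCP pose, the force, the opening and the grip force at its end, in the units of the state.
- state(): the state, without advancing time (a new reading comes with each control period).
- snapshot(name): name is "side" or "top" or "wrist"; returns a dict with "pixels" (480x640x3 uint8, red, green, blue), "fx", "fy", "cx", "cy" (pixels), "view" (4x4, takes a point from world to camera coordinates); the wrist camera has in their place "tool_from_camera" (4x4, takes a point from camera to tool coordinates, whose origin is the TCP and whose axes are the flange's). Camera axes: x right, y down, z forward; pixel columns grow to the right and rows downward; lengths in m; the calibration is good to about 2 mm. A picture is of the moment at which its call begins: read the wrist's pose just before it. There is no depth.
- hand_in(): hands the job in; it is judged then, once.
Trained networks look in a picture, given as the dict that the camera call returned (one of the last four; its "shot" number tells which), for a name from the list of things; names that differ only in an ending like _2 or _b are one class to them, and where a whole thing is asked for, a point or a joint stands for the part that bears it (a point fixed in the world has none). Each returns a list of dicts, best first, with "confidence" (0 to 1); they miss things now and then, are a little off and sometimes report something else, mostly with a low value. They report only what shows in the picture. A call takes as long as a camera call. They do not tell look-alikes from the thing itself.
- recognise(picture, label): "extent" ([centre column, centre row, width, height] in pixels, round what is visible of it).
- outline_of(picture, label): "region" (480x640 bool, what is visible of it) and "extent" ([centre column, centre row, width, height] in pixels, round what is visible of it).
- mark_of(picture, label): "xy" ([column, row] in pixels: a listed point, or the origin of a listed thing).
The state is a dict: "t": time; "joints": joint angles; "qd": joint speeds; "joint_torque": joint torques, N m; "tool_pos": TCP position; "eef_rot": TCP orientation; "force": force on the tool from outside, world axes, zero at the start; "moment": the same for the moment, N m; "grip_width": finger opening in m; "grip_force": force on a finger pad.
Only numpy, scipy, OpenCV 4.12 (cv2) and the standard library are available. Lean on these libraries where they do the work, as an engineer would, in place of code of your own. Each camera call takes 0.05 s, during which the arm holds its last target. There are 200 camera calls.

TASK

Push each of the two white storage cases over backwards, away from you, so that it lies on its back and shows you its underside. One of them has a ring with a cross stamped underneath: push that one, as it lies, straight back until its lid end rests squared up against the aluminium dispatch rail, and leave the other lying where it fell. Only push the cases, never lift or carry one, and do not disturb the glassware and the bottle.

Things in the scene. Friction and masses are not known exactly. Their poses are not given: they have to be found in the camera images.
- case_1: white plastic case, 60 deep (x) x 95 wide (y) x 85 mm high (z), 0.18 to 0.35 kg, upright, black latch on its front towards the robot (-x). Origin: centre of the flat underside; z up through the lid. Pushed forward about 75 mm up its front, it tips over its far bottom edge, balances at 35 degrees, then falls on its back: x down, z away from the robot, origin 30 mm up
- case_2: the other case; same shape, size, weight range, frame and behaviour as case_1; they look alike until the underside is seen
- stamp (a point): centre of the stamp, a black moulded ring 49 mm across with a cross in it, in the middle of the underside of one of the two cases (it coincides with that case's origin; hidden while the case stands, the other underside is plain)
- case_1_lid (a point): centre of the lid's top face of case_1, 85 mm along z from that case's origin
- case_2_lid (a point): the same point of case_2
- case_1_mid (a point): centre of case_1, 42.5 mm along z from its origin
- case_2_mid (a point): centre of case_2, 42.5 mm along z from its origin
- rail: the dispatch rail: straight aluminium bar fixed to the worktop behind the cases, 620 mm long (own y), 12 mm thick (x), 30 mm high. Origin: middle of the bottom edge of the face towards the robot; that upright face is the plane x = 0 of its frame, x points away from the robot
- beaker: small clear glass beaker, 55 mm across, 66 mm high, on the worktop between the two cases, loose, a bystander; origin: centre of its underside
- bottle: small amber bottle with a black cap, 48 mm across, 103 mm high, to the left of the cases, loose, a bystander; origin: centre of its underside
- conical_flask: small clear conical flask, 80 mm across, 116 mm high, to the right of the cases, loose, a bystander; origin: centre of its underside
Mind the look-alikes: they are no part of the job. What is shaped like the case_1 but red is not meant.

How it is judged:
By the outcome, as a careful person would: the job done as asked, in the order asked, and still so for the second after the job is handed in, with the robot touching nothing.
It also fails if it takes over 48 s, if anything falls off the work surface, if the arm or the gripper's body presses on something with over 40 N, if the wrist force passes 120 N, or if a joint passes its speed limit or range.

## Working session

There is one attempt and no reset: what is moved stays moved. The work goes in short steps, Python scripts to look and compute and a tool call to move; the robot and the scene stay as the last step left them, time stands still between calls to the robot, and variables do not carry over. Pictures are saved under pics/ and viewed, at most 10 in all, crops included, and the job is handed in when it is done.

Besides the shell and the picture viewer there is one more tool, called in YAML: its name, and indented under it one key for each argument. step_arm: Moves the arm, as the interface text tells. Its arguments: {"type":"object","properties":{"motion":{"type":"array","items":{"type":"array"}}},"required":["motion"]}

```bash
mkdir -p pics; cat > h.py <<'E'
import numpy as np, cv2
from rig import *
def save(p,n): cv2.imwrite('pics/'+n,cv2.cvtColor(p["pixels"],cv2.COLOR_RGB2BGR))
def ray(p,uv):
    V=np.array(p["view"]);R=V[:3,:3];c=-R.T@V[:3,3]
    d=R.T@np.array([(uv[0]-p["cx"])/p["fx"],(uv[1]-p["cy"])/p["fy"],1]);return c,d
def atz(p,uv,z):
    c,d=ray(p,uv);return c+d*(z-c[2])/d[2]
def proj(p,X):
    V=np.array(p["view"]);q=V[:3,:3]@X+V[:3,3];return [p["fx"]*q[0]/q[2]+p["cx"],p["fy"]*q[1]/q[2]+p["cy"]]
E
python3 - <<'E'
from h import *
s=state();print(s)
for n in("side","top"):
    p=snapshot(n);save(p,n+"0.png");c,_=ray(p,(0,0));print(n,c.round(3),np.array(p["view"]).round(3).tolist(),p["fx"])
    for l in["case_1","case_1_lid","case_1_mid","beaker","bottle","conical_flask","rail"]:
        r=recognise(p,l) if l in("case_1","beaker","bottle","conical_flask","rail") else []
        m=mark_of(p,l)
        z={"case_1_lid":.085,"case_1_mid":.0425}.get(l,0)
        print(l,[(np.round(a["extent"]).tolist(),round(a["confidence"],2)) for a in r],[(np.round(a["xy"]).tolist(),round(a["confidence"],2),atz(p,a["xy"],z).round(3).tolist()) for a in m])
E
```

```text
{'t': 0.0, 'joints': array([ 1.09401152e+00,  5.33854166e-02,  1.61427870e+00, -1.17787748e-05,
        1.47596033e+00, -1.18993260e-01]), 'qd': array([-0.0005642 ,  0.0006625 ,  0.00048858,  0.0011782 , -0.0010428 ,
        0.00013833]), 'joint_torque': array([-1.38542393e-03, -3.93684590e+01, -3.70170772e+01, -2.30671694e-04,
        7.24281606e-03,  1.07522806e-05]), 'tool_pos': array([0.21861798, 0.58491831, 0.25205438]), 'eef_rot': array([-2.92564574e-04,  1.77942433e-01,  9.84040374e-01, -9.72875861e-04]), 'force': array([-0.03961256, -0.27289925,  0.04082968]), 'moment': array([-0.04662512,  0.01478759,  0.02598294]), 'grip_force': 0.0, 'grip_width': 0.08553469366265071}
side [ 0.385 -1.12   0.663] [[0.991, -0.135, 0.02, -0.545], [-0.049, -0.492, -0.869, 0.045], [0.127, 0.86, -0.494, 1.242], [0.0, 0.0, 0.0, 1.0]] 434.304915985734
case_1 [([283.0, 208.0, 18.0, 21.0], 0.96), ([301.0, 304.0, 34.0, 56.0], 0.96), ([266.0, 274.0, 37.0, 40.0], 0.93), ([280.0, 236.0, 36.0, 32.0], 0.89)] [([266.0, 285.0], 0.86, [0.394, -0.164, 0.0]), ([285.0, 225.0], 0.69, [0.468, 0.184, 0.0]), ([282.0
[... 1539 characters left out ...]
), ([349.0, 304.0], 0.73, [0.386, -0.171, 0.085]), ([200.0, 276.0], 0.68, [0.457, 0.19, 0.085])]
case_1_mid [] [([203.0, 272.0], 0.74, [0.469, 0.191, 0.042]), ([342.0, 301.0], 0.73, [0.392, -0.155, 0.042]), ([266.0, 285.0], 0.61, [0.434, 0.035, 0.042])]
beaker [([316.0, 254.0, 23.0, 21.0], 0.71)] [([316.0, 260.0], 0.61, [0.498, -0.092, 0.0]), ([164.0, 255.0], 0.22, [0.515, 0.3, 0.0])]
bottle [([162.0, 257.0, 26.0, 21.0], 0.7), ([203.0, 275.0, 45.0, 28.0], 0.48)] [([168.0, 254.0], 0.57, [0.518, 0.291, 0.0])]
conical_flask [([464.0, 248.0, 32.0, 29.0], 0.91)] [([460.0, 247.0], 0.98, [0.527, -0.472, 0.0])]
rail [([306.0, 200.0, 238.0, 16.0], 0.88)] [([308.0, 203.0], 0.89, [0.648, -0.072, 0.0])]
```

```bash
python3 -c "
import cv2
a=cv2.imread('pics/top0.png')[180:330,130:500];cv2.imwrite('pics/c0.png',cv2.resize(a,None,fx=2.16,fy=2.16,interpolation=3))
a=cv2.imread('pics/side0.png')[170:400,220:420];cv2.imwrite('pics/c1.png',cv2.resize(a,None,fx=2.6,fy=2.6,interpolation=3))"
```

```text
(no output)
```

View pics/c0.png

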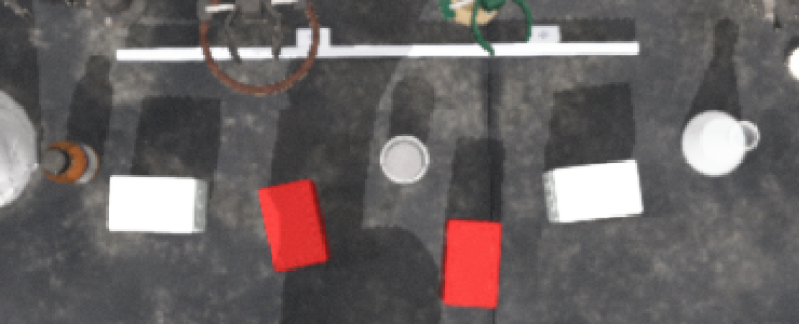

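View pics/c1.png

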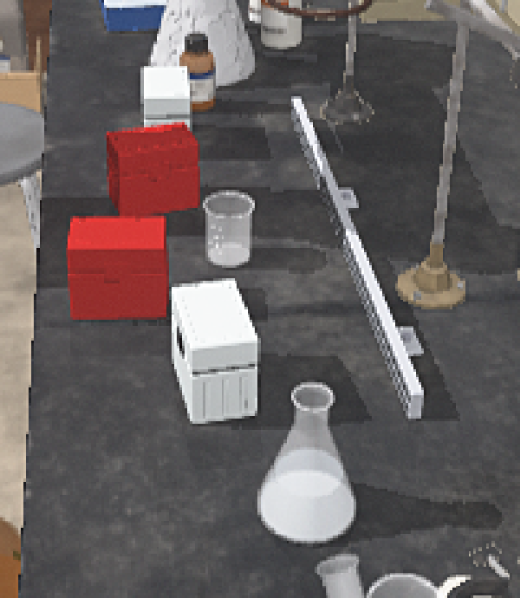

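The white cases are at top pixels (202,276) on the left and (408,269) on the right. The red boxes at (266,285) and (348,303) have the same shape but the wrong colour, so they are not meant; the enlarged crop confirms this. The rail runs across the picture at row ~203.

```bash
python3 - <<'E'
from h import *
p=snapshot("top");im=p["pixels"].astype(int)
g=im.min(2)
for (u,v) in((202,276),(408,269)):
    m=np.zeros((480,640),np.uint8);m[v-25:v+25,u-32:u+32]=(g[v-25:v+25,u-32:u+32]>228)
    n,l,st,_=cv2.connectedComponentsWithStats(m);k=1+np.argmax(st[1:,4])
    c=cv2.findContours((l==k).astype(np.uint8),0,1)[0][0]
    b=cv2.boxPoints(cv2.minAreaRect(c)); 
    W=np.array([atz(p,q,.085)[:2] for q in b]);ce=W.mean(0)
    e=[W[1]-W[0],W[2]-W[1]];L=max(e,key=np.linalg.norm);S=min(e,key=np.linalg.norm)
    L=L*np.sign(L[1])
    print(b.round(1).tolist(),ce.round(4),np.linalg.norm(L),np.linalg.norm(S),'yaw',np.degrees(np.arctan2(-L[0],L[1])))
# rail lower (near) edge at z=.03 or face
pts=[]
for u in range(190,424,6):
    col=g[190:216,u]; idx=np.where(col>170)[0]
    if len(idx): pts.append((u,190+idx.max()+.5))
pts=np.array(pts,float);W=np.array([atz(p,q,.03)[:2] for q in pts])
f=np.polyfit(W[:,1],W[:,0],1);r=W[:,0]-np.polyval(f,W[:,1]);k=abs(r)<.004
f=np.polyfit(W[k,1],W[k,0],1);print(f,'rail yaw',np.degrees(np.arctan(-f[0])),k.sum(),r.std(),W[[0,-1]])
for l in("bottle","conical_flask","beaker"):
    for a in outline_of(p,l)[:2]:
        e=a["extent"];print(l,e,atz(p,e[:2],.0).round(3),a["confidence"])
E
```

```text
[[180.0, 262.0], [219.0, 262.0], [219.0, 287.0], [180.0, 287.0]] [0.4615 0.1907] 0.09367272474975769 0.06036291615771111 yaw -0.687459582256203
[[385.70001220703125, 258.29998779296875], [423.70001220703125, 253.5], [426.70001220703125, 277.8999938964844], [388.70001220703125, 282.70001220703125]] [ 0.4708 -0.3115] 0.09462501005286349 0.060092578471244704 yaw 6.418005760016815
[-0.0050203   0.63485291] rail yaw 0.28763954821128795 35 0.0015063880011195168 [[ 0.63335481  0.22795902]
 [ 0.63612762 -0.35732538]]
bottle [162.7, 255.9, 29.7, 21.9] [0.512 0.305 0.   ] 0.96
bottle [403.9, 266.1, 43.0, 28.5] [ 0.478 -0.323  0.   ] 0.48
conical_flask [462.8, 247.3, 33.8, 31.4] [ 0.526 -0.48   0.   ] 0.86
beaker [317.0, 256.6, 23.0, 20.1] [ 0.506 -0.095  0.   ] 0.82
```

```bash
cat >> h.py <<'E'
from scipy.spatial.transform import Rotation as Ro
def goal(pos,yaw):
    s=state();q=s["eef_rot"];R=Ro.from_quat([q[1],q[2],q[3],q[0]])
    c,n=np.cos(np.radians(yaw)),np.sin(np.radians(yaw))
    G=Ro.from_matrix(np.array([[-c,-n,0],[-n,c,0],[0,0,-1]]).T)
    print('t',s["t"],'tool',s["tool_pos"].round(4),'F',s["force"].round(1),'w',round(s["grip_width"],4))
    print('shift',R.inv().apply(np.array(pos)-s["tool_pos"]).round(4),'turn',np.degrees((R.inv()*G).as_rotvec()).round(2))
E
python3 - <<'E'
from h import *
goal((.39,.191,.2),-1)
# ring: triangulate
import json
pt=None
A=np.array([[0.991,-0.135,0.02,-0.545],[-0.049,-0.492,-0.869,0.045],[0.127,0.86,-0.494,1.242]])
p=snapshot("side");q=snapshot("top")
c1,d1=ray(p,(342,172));c2,d2=ray(q,(250,203))
M=np.stack([d1,-d2],1);t=np.linalg.lstsq(M,c2-c1,rcond=None)[0];print('ring',c1+d1*t[0],c2+d2*t[1])
E
```

```text
t 1.5 tool [0.2189 0.5854 0.2533] F [ 0.7 -0.2 -0.2] w 0.0857
shift [-0.2984 -0.3095  0.0533] turn [ -0.   -0.  -19.5]
ring [0.62625652 0.04910057 0.23083327] [0.61115961 0.05140906 0.22864388]
```

step_arm:
  motion:
    - [[-0.298,-0.31,0.053],[0,0,-19.5],0.5]
    - [[-0.298,-0.31,0.053],[0,0,-19.5],0.5]
    - [[-0.298,-0.31,0.053],[0,0,-19.5],0.5]
    - [[-0.298,-0.31,0.053],[0,0,-19.5],0.5]
    - [[-0.298,-0.31,0.053],[0,0,-19.5],0.5]
    - [[-0.298,-0.31,0.053],[0,0,-19.5],0.5]
    - [[-0.298,-0.31,0.053],[0,0,-19.5],0.5]
    - [[-0.298,-0.31,0.053],[0,0,-19.5],0.5]

```text
t: 2.6
tool_pos: [0.3904, 0.1876, 0.1999]
eef_rot: [-0.0, 0.012, 1.0, -0.0]
force: [0.0, 0.3, -0.2]
grip_width: 0.0428
grip_force: 0.0
```

```bash
python3 - <<'E'
from h import *
goal((.39,.191,.085),-1)
p=snapshot("wrist");save(p,"w1.png");print(np.array(p["tool_from_camera"]).round(3).tolist())
E
```

```text
t 2.6 tool [0.3904 0.1876 0.1999] F [ 0.   0.3 -0.2] w 0.0428
shift [0.0004 0.0035 0.1149] turn [-0.04 -0.02 -0.4 ]
[[0.001, -0.946, -0.324, 0.085], [1.0, 0.001, -0.0, -0.0], [0.001, -0.324, 0.946, -0.121], [0.0, 0.0, 0.0, 1.0]]
```

View pics/w1.png

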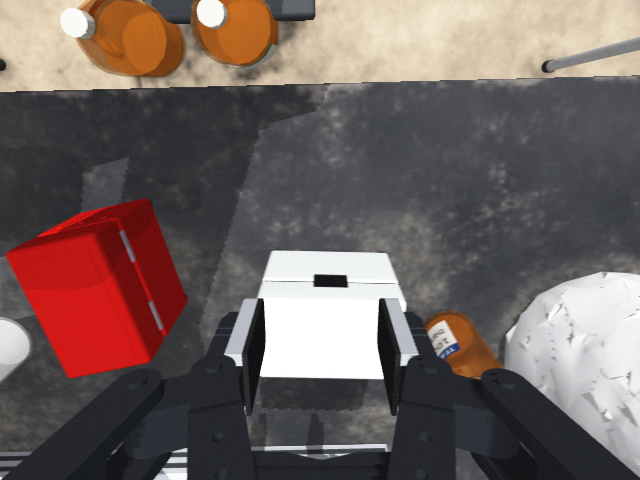

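The latch is at (331,281) and the fingers are centred at column 320, so the case is square to the tool and about 7 mm to its +y. Descending in front of it.

step_arm:
  motion:
    - [[0,0.006,0.03],[0,0,0],0.5]
    - [[0,0.006,0.06],[0,0,0],0.5]
    - [[0,0.006,0.09],[0,0,0],0.5]
    - [[0,0.006,0.115],[0,0,0],0.5]
    - [[-0.01,0.006,0.115],[0,0,0],0.5]
    - [[-0.02,0.006,0.115],[0,0,0],0.5]
    - [[-0.025,0.006,0.115],[0,0,0],0.5]
    - [[-0.028,0.006,0.115],[0,0,0],0.5]

```text
t: 3.65
tool_pos: [0.4187, 0.1964, 0.0864]
eef_rot: [0.001, 0.009, 1.0, 0.0]
force: [0.8, 0.0, 0.2]
grip_width: 0.0426
grip_force: 0.0
```

```bash
python3 - <<'E'
from h import *
goal((.42,.194,.085),-1)
p=snapshot("side");a=p["pixels"][180:300,230:390];cv2.imwrite('pics/s2.png',cv2.resize(a[:,:,::-1],None,fx=5,fy=5,interpolation=3))
E
```

```text
t 3.65 tool [0.4187 0.1964 0.0864] F [0.8 0.  0.2] w 0.0426
shift [-0.0013 -0.0024  0.0014] turn [ 0.03  0.1  -0.01]
```

View pics/s2.png

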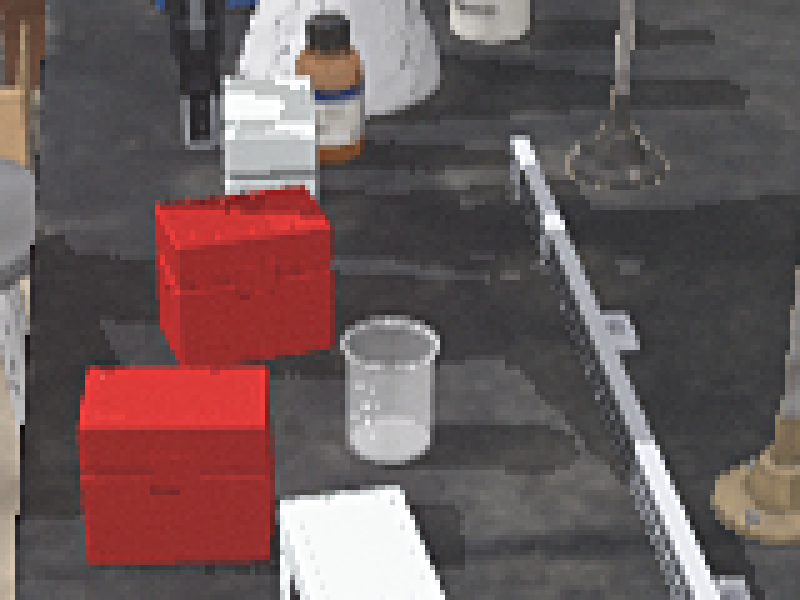

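The fingertips are just in front of the left case at (200,145) in the crop, at about two thirds of its height. Pushing forward with a slight rise.

step_arm:
  motion:
    - [[-0.004,0,-0.006],[0,0,0],0.5]
    - [[-0.01,0,-0.008],[0,0,0],0.5]
    - [[-0.016,0,-0.01],[0,0,0],0.5]
    - [[-0.022,0,-0.012],[0,0,0],0.5]
    - [[-0.028,0,-0.015],[0,0,0],0.5]
    - [[-0.034,0,-0.018],[0,0,0],0.5]
    - [[-0.04,0,-0.021],[0,0,0],0.5]
    - [[-0.044,0,-0.023],[0,0,0],0.5]

```text
t: 4.7
tool_pos: [0.4621, 0.1954, 0.1085]
eef_rot: [0.0, 0.009, 1.0, 0.0]
force: [-0.2, -0.7, -0.3]
grip_width: 0.0426
grip_force: 0.1
```

```bash
python3 - <<'E'
from h import *
goal((.475,.196,.11),-1)
p=snapshot("side");a=p["pixels"][180:300,230:390];cv2.imwrite('pics/s3.png',cv2.resize(a[:,:,::-1],None,fx=5,fy=5,interpolation=3))
E
```

```text
t 4.7 tool [0.4621 0.1954 0.1085] F [-0.2 -0.7 -0.3] w 0.0426
shift [-0.0129  0.0008 -0.0015] turn [ 0.    0.02 -0.  ]
```

View pics/s3.png

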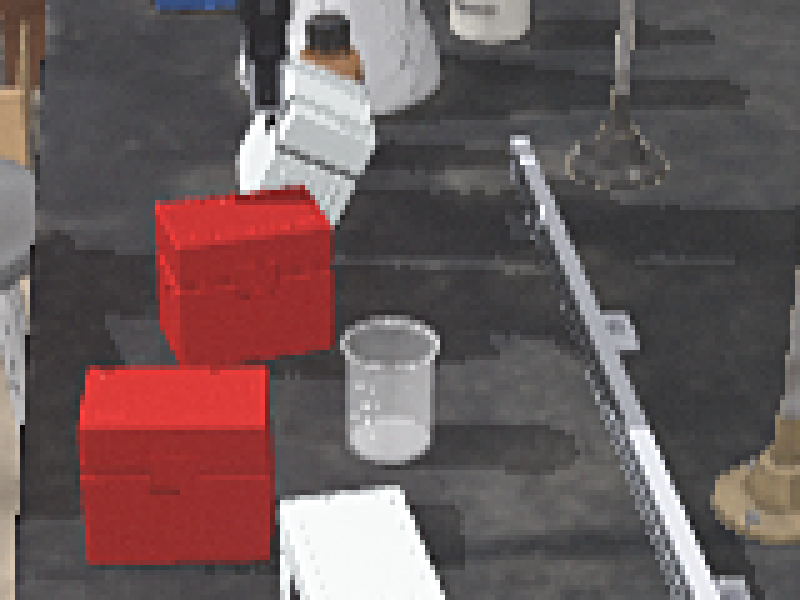

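The case is leaning at about 30° with the fingers on its front. Pushing a bit further, then withdrawing upward.

step_arm:
  motion:
    - [[-0.005,0,-0.002],[0,0,0],0.5]
    - [[-0.01,0,-0.004],[0,0,0],0.5]
    - [[-0.015,0,-0.006],[0,0,0],0.5]
    - [[-0.018,0,-0.008],[0,0,0],0.5]
    - [[-0.018,0,-0.01],[0,0,0],0.5]
    - [[0,0,-0.02],[0,0,0],0.5]
    - [[0.03,0,-0.05],[0,0,0],0.5]
    - [[0.06,0,-0.09],[0,0,0],0.5]

```text
t: 5.75
tool_pos: [0.3999, 0.1962, 0.198]
eef_rot: [-0.001, 0.009, 1.0, -0.0]
force: [1.2, -0.3, 0.0]
grip_width: 0.0423
grip_force: 0.0
```

```bash
python3 - <<'E'
from h import *
p=snapshot("side");a=p["pixels"][180:300,230:390];cv2.imwrite('pics/s4.png',cv2.resize(a[:,:,::-1],None,fx=5,fy=5,interpolation=3))
s=state();w=snapshot("wrist");save(w,"w4.png")
for q in(p,w):
    print([(a["xy"].__repr__(),a["confidence"]) for a in mark_of(q,"stamp")])
goal((.39,-.333,.2),6)
E
```

```text
[('[278.2, 246.5]', 0.85), ('[284.9, 218.6]', 0.83), ('[267.0, 285.0]', 0.72), ('[292.5, 199.5]', 0.36)]
[]
t 5.95 tool [0.4018 0.1967 0.1994] F [ 0.6  1.  -0.2] w 0.0426
shift [ 0.0028 -0.5298 -0.001 ] turn [ 0.03  0.16 -6.97]
```

View pics/w4.png

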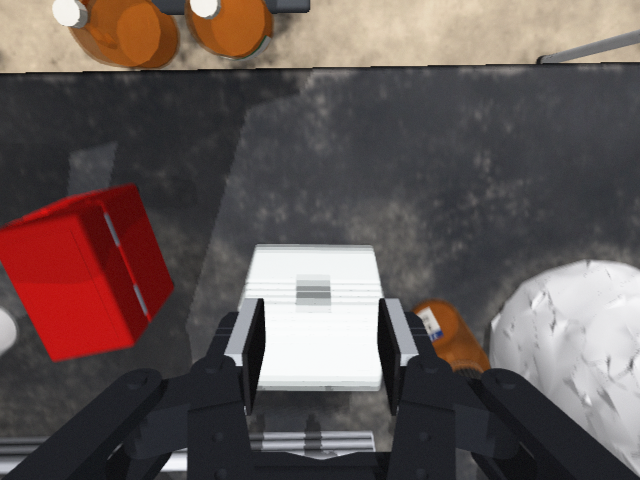

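View pics/s4.png

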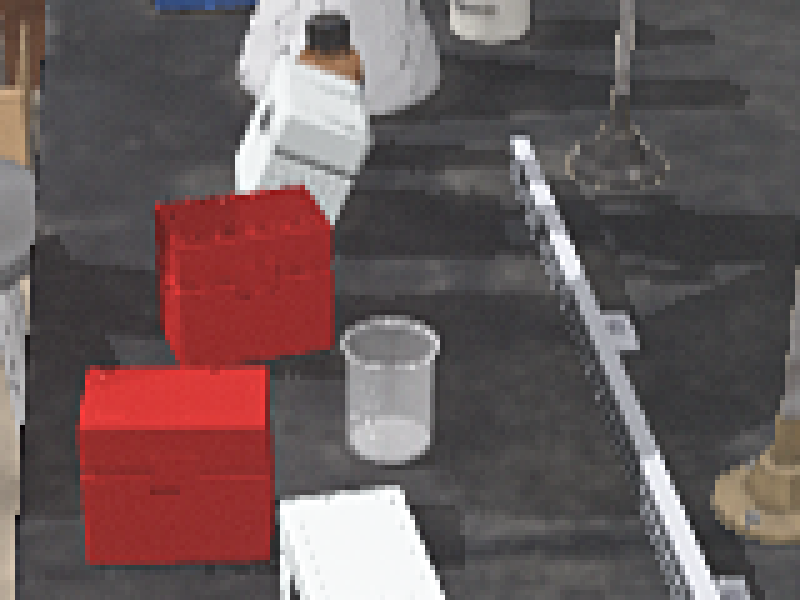

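It had not passed the balance point and was rocking back upright as the fingers left (its front is still visible). Repeating with less rise and a longer push.

step_arm:
  motion:
    - [[0.006,-0.003,0.0],[0,0,0],0.5]
    - [[0.006,-0.003,0.03],[0,0,0],0.5]
    - [[0.006,-0.003,0.06],[0,0,0],0.5]
    - [[0.006,-0.003,0.09],[0,0,0],0.5]
    - [[0.006,-0.003,0.107],[0,0,0],0.5]
    - [[-0.004,-0.003,0.107],[0,0,0],0.5]
    - [[-0.014,-0.003,0.107],[0,0,0],0.5]
    - [[-0.02,-0.003,0.107],[0,0,0],0.5]

```text
t: 6.95
tool_pos: [0.4235, 0.1934, 0.0929]
eef_rot: [0.001, 0.009, 1.0, 0.0]
force: [-0.1, -0.6, 0.6]
grip_width: 0.0426
grip_force: 0.0
```

step_arm:
  motion:
    - [[-0.01,0,0],[0,0,0],0.5]
    - [[-0.02,0,-0.001],[0,0,0],0.5]
    - [[-0.03,0,-0.003],[0,0,0],0.5]
    - [[-0.04,0,-0.005],[0,0,0],0.5]
    - [[-0.05,0,-0.006],[0,0,0],0.5]
    - [[-0.06,0,-0.007],[0,0,0],0.5]
    - [[-0.07,0,-0.008],[0,0,0],0.5]
    - [[-0.075,0,-0.009],[0,0,0],0.5]

```text
t: 7.95
tool_pos: [0.4969, 0.1917, 0.1]
eef_rot: [-0.0, 0.009, 1.0, -0.0]
force: [0.2, 0.1, 0.4]
grip_width: 0.043
grip_force: 0.0
```

```bash
python3 - <<'E'
from h import *
goal((.39,.2,.2),-1)
p=snapshot("side");a=p["pixels"][180:300,230:390];cv2.imwrite('pics/s5.png',cv2.resize(a[:,:,::-1],None,fx=5,fy=5,interpolation=3))
E
```

```text
t 7.95 tool [0.4969 0.1917 0.1   ] F [0.2 0.1 0.4] w 0.043
shift [ 0.1071  0.0064 -0.0999] turn [-0.01 -0.03 -0.01]
```

View pics/s5.png

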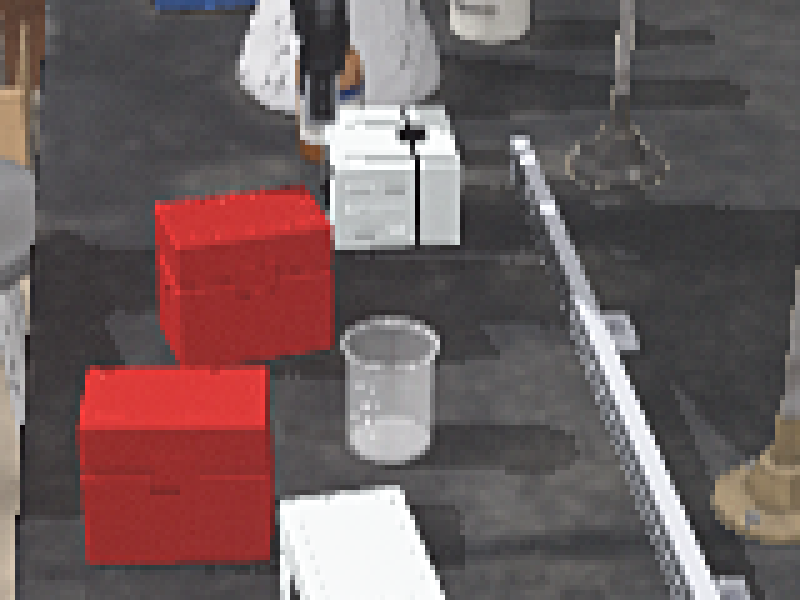

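The left case now lies on its back with the latch up. Retreating to look at its underside.

step_arm:
  motion:
    - [[0.02,0,-0.005],[0,0,0],0.5]
    - [[0.06,0,-0.02],[0,0,0],0.5]
    - [[0.1,0,-0.04],[0,0,0],0.5]
    - [[0.12,0,-0.06],[0,0,0],0.5]
    - [[0.125,0,-0.06],[0,0,0],0.5]
    - [[0.125,0,-0.06],[0,0,0],0.5]
    - [[0.125,0,-0.06],[0,0,0],0.5]
    - [[0.125,0,-0.06],[0,0,0],0.5]

```text
t: 9.0
tool_pos: [0.3716, 0.1938, 0.1595]
eef_rot: [-0.001, 0.009, 1.0, -0.0]
force: [0.1, -1.1, 0.0]
grip_width: 0.0427
grip_force: 0.0
```

```bash
cat >> h.py <<'E'
def wv(s,w):
    q=s["eef_rot"];T=np.eye(4);T[:3,:3]=Ro.from_quat([q[1],q[2],q[3],q[0]]).as_matrix();T[:3,3]=s["tool_pos"]
    w=dict(w);w["view"]=np.linalg.inv(T@np.array(w["tool_from_camera"]));return w
def face(p,xp,y,yaw=0):
    c,n=np.cos(np.radians(yaw)),np.sin(np.radians(yaw))
    Q=np.float32([proj(p,np.array([xp-n*a,y+c*a,z])) for a,z in((.0475,.06),(-.0475,.06),(-.0475,0),(.0475,0))])
    return Q,cv2.warpPerspective(p["pixels"],cv2.getPerspectiveTransform(Q,np.float32([[0,0],[380,0],[380,240],[0,240]])),(380,240))
E
python3 - <<'E'
from h import *
s=state();w=wv(s,snapshot("wrist"));save(w,"w6.png")
print([(a["xy"],a["confidence"]) for a in mark_of(w,"stamp")],[(np.round(a["extent"]),a["confidence"]) for a in recognise(w,"case_1")])
p=snapshot("top");save(p,"t6.png")
for l in("case_1_lid","case_1_mid","case_1"):print(l,[(np.round(a["xy"]),round(a["confidence"],2),atz(p,a["xy"],.03).round(3)) for a in mark_of(p,l)])
g=p["pixels"].min(2);m=np.zeros((480,640),np.uint8);m[225:290,170:235]=g[225:290,170:235]>215
n,l,st,_=cv2.connectedComponentsWithStats(m);print(st[1:][st[1:,4]>100])
ys,xs=np.where(m);b=cv2.boxPoints(cv2.minAreaRect(np.stack([xs,ys],1).astype(np.float32)));W=np.array([atz(p,q,.06)[:2] for q in b]);print(W.round(4).tolist())
Q,f=face(w,.5,.192,-1);print(Q.round().tolist(),f[40:200,100:280].min(2).mean(),(f[40:200,100:280].min(2)<80).mean())
cv2.imwrite('pics/f6.png',f[:,:,::-1])
goal((.39,-.333,.2),6)
E
```

```text
[([320.7, 394.4], 0.97)] [(array([320., 416., 136.,  87.]), 0.92), (array([ 83., 342., 166., 212.]), 0.86)]
case_1_lid [(array([209., 228.]), 0.67, array([0.58, 0.18, 0.03])), (array([267., 284.]), 0.62, array([0.435, 0.033, 0.03 ])), (array([352., 302.]), 0.6, array([ 0.389, -0.181,  0.03 ]))]
case_1_mid [(array([344., 301.]), 0.82, array([ 0.39 , -0.162,  0.03 ])), (array([208., 239.]), 0.67, array([0.553, 0.183, 0.03 ])), (array([266., 285.]), 0.6, array([0.433, 0.035, 0.03 ]))]
case_1 [(array([349., 302.]), 0.98, array([ 0.389, -0.175,  0.03 ])), (array([402., 269.]), 0.96, array([ 0.47 , -0.313,  0.03 ])), (array([205., 261.]), 0.87, array([0.497, 0.19 , 0.03 ])), (array([267., 285.]), 0.75, array([0.434, 0.034, 0.03 ])), (array([165., 256.]), 0.15, array([0.51, 0.29, 0.03]))]
[[184 225  38  11 362]
 [183 237  40  23 830]]
[[0.5851, 0.2376], [0.5841, 0.1414], [0.4995, 0.1413], [0.5006, 0.237]]
[[395.0, 429.0], [250.0, 429.0], [262.0, 371.0], [382.0, 371.0]] 141.0248611111111 0.37930555555555556
t 9.35 tool [0.3715 0.194  0.1602] F [ 0.6 -0.5  0.6] w 0.0425
shift [-0.0277 -0.5266 -0.0397] turn [-0.   -0.01 -7.  ]
```

View pics/f6.png

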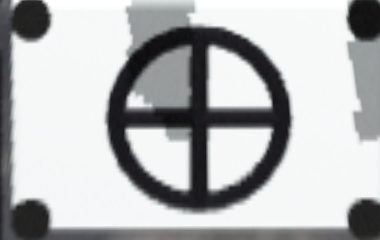

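The left case's underside has the ring with a cross (also network hit at wrist pixel (321,394), 0.97), so that is the one to push to the rail later. First I topple the right one.

step_arm:
  motion:
    - [[-0.028,-0.05,-0.04],[0,0,0],0.5]
    - [[-0.028,-0.11,-0.04],[0,0,0],0.5]
    - [[-0.028,-0.17,-0.04],[0,0,0],0.5]
    - [[-0.028,-0.23,-0.04],[0,0,-2],0.5]
    - [[-0.028,-0.29,-0.04],[0,0,-4],0.5]
    - [[-0.028,-0.35,-0.04],[0,0,-6],0.5]
    - [[-0.028,-0.41,-0.04],[0,0,-7.4],0.5]
    - [[-0.028,-0.46,-0.04],[0,0,-7.4],0.5]

```text
t: 10.35
tool_pos: [0.391, -0.2688, 0.2005]
eef_rot: [0.0, -0.055, 0.998, -0.0]
force: [-0.3, -0.9, -0.1]
grip_width: 0.0428
grip_force: 0.0
```

```bash
python3 - <<'E'
from h import *
goal((.391,-.321,.15),6.4)
s=state();w=wv(s,snapshot("wrist"))
g=w["pixels"].astype(int);m=(g.min(2)>150).astype(np.uint8)
o=outline_of(w,"case_1")
for a in o:
    r=a["region"]
    if g[r].min(1).mean()<120: continue
    b=cv2.boxPoints(cv2.minAreaRect(np.argwhere(r)[:,::-1].astype(np.float32)));print(a["extent"],a["confidence"],b.round().tolist())
    # black latch inside extent
    x,y,ww,hh=map(int,a["extent"]);sub=g[y-hh//2:y+hh//2,x-ww//2:x+ww//2].max(2)<60
    n,l,st,ce=cv2.connectedComponentsWithStats(sub.astype(np.uint8))
    for k in range(1,n):
        if st[k,4]>60: print('dark',st[k],(ce[k]+[x-ww//2,y-hh//2]).round(1))
for Y in((.441,-.3155,.06),):print(proj(w,np.array(Y)))
E
```

```text
t 10.35 tool [ 0.391  -0.2688  0.2005] F [-0.3 -0.9 -0.1] w 0.0428
shift [ 0.0058 -0.0518  0.0506] turn [-0.03  0.03 -0.07]
[240.6, 317.5, 149.9, 127.3] 0.74 [[165.0, 252.0], [316.0, 252.0], [316.0, 379.0], [165.0, 379.0]]
dark [ 62  23  26  10 195] [239.2 281.6]
dark [   0   45   99   81 2673] [233.  355.1]
dark [ 53  59  19  15 192] [228.3 320.5]
dark [50 75 16  5 74] [223.7 331. ]
[np.float64(245.43320069104323), np.float64(285.1872176176927)]
```

step_arm:
  motion:
    - [[0.006,-0.056,0],[0,0,0],0.5]
    - [[0.006,-0.056,0.02],[0,0,0],0.5]
    - [[0.006,-0.056,0.05],[0,0,0],0.5]
    - [[0.006,-0.056,0.08],[0,0,0],0.5]
    - [[0.006,-0.056,0.107],[0,0,0],0.5]
    - [[-0.004,-0.056,0.107],[0,0,0],0.5]
    - [[-0.014,-0.056,0.107],[0,0,0],0.5]
    - [[-0.024,-0.056,0.107],[0,0,0],0.5]

```text
t: 11.45
tool_pos: [0.4234, -0.3198, 0.0951]
eef_rot: [0.001, -0.056, 0.998, -0.001]
force: [0.2, -0.1, 0.0]
grip_width: 0.0428
grip_force: 0.0
```

step_arm:
  motion:
    - [[-0.01,0,0],[0,0,0],0.5]
    - [[-0.02,0,-0.001],[0,0,0],0.5]
    - [[-0.03,0,-0.003],[0,0,0],0.5]
    - [[-0.04,0,-0.005],[0,0,0],0.5]
    - [[-0.05,0,-0.006],[0,0,0],0.5]
    - [[-0.06,0,-0.007],[0,0,0],0.5]
    - [[-0.07,0,-0.008],[0,0,0],0.5]
    - [[-0.077,0,-0.009],[0,0,0],0.5]

```text
t: 12.45
tool_pos: [0.4987, -0.3107, 0.1022]
eef_rot: [-0.0, -0.056, 0.998, 0.0]
force: [0.1, 0.4, -0.4]
grip_width: 0.0426
grip_force: 0.0
```

step_arm:
  motion:
    - [[0,0,0],[0,0,0],0.5]
    - [[0.02,0,-0.005],[0,0,0],0.5]
    - [[0.06,0,-0.02],[0,0,0],0.5]
    - [[0.1,0,-0.04],[0,0,0],0.5]
    - [[0.12,0,-0.06],[0,0,0],0.5]
    - [[0.12,0,-0.08],[0,0,0],0.5]
    - [[0.12,0,-0.08],[0,0,0],0.5]
    - [[0.12,0,-0.08],[0,0,0],0.5]

```text
t: 13.45
tool_pos: [0.3785, -0.3239, 0.1814]
eef_rot: [-0.0, -0.056, 0.998, 0.0]
force: [0.1, 0.8, -0.8]
grip_width: 0.0429
grip_force: 0.0
```

```bash
python3 - <<'E'
from h import *
goal((.40,.19,.18),.3)
p=snapshot("top");save(p,"t7.png");g=p["pixels"].min(2)
for name,(v0,v1,u0,u1) in dict(L=(225,290,170,235),R=(212,290,370,440)).items():
    m=np.zeros((480,640),np.uint8);m[v0:v1,u0:u1]=g[v0:v1,u0:u1]>200
    n,l,st,_=cv2.connectedComponentsWithStats(m);m=np.isin(l,[k for k in range(1,n) if st[k,4]>150])
    ys,xs=np.where(m);b=cv2.boxPoints(cv2.minAreaRect(np.stack([xs,ys],1).astype(np.float32)));W=np.array([atz(p,q,.06)[:2] for q in b]);print(name,W.round(4).tolist())
s=state();w=wv(s,snapshot("wrist"))
Q,f=face(w,.501,-.309,6.4);print((f[40:200,100:280].min(2)<80).mean(),[(a["xy"],a["confidence"]) for a in mark_of(w,"stamp")],Q.mean(0))
sd=snapshot("side");A=p["pixels"][180:310,130:500];B=sd["pixels"][170:400,220:420];B=cv2.resize(B,(260,299));C=cv2.resize(A,(520,183))
o=np.zeros((483,784,3),np.uint8);o[:299,:260]=B;o[:183,262:782]=C;o[300:,:0]=0;o[190:430,270:650]=f
cv2.imwrite('pics/m7.png',o[:,:,::-1])
E
```

```text
t 13.45 tool [ 0.3785 -0.3239  0.1814] F [ 0.1  0.8 -0.8] w 0.0429
shift [-0.0786  0.5083  0.0018] turn [ 0.05 -0.04  6.1 ]
L [[0.5851, 0.2376], [0.5841, 0.1414], [0.4995, 0.1413], [0.5006, 0.237]]
R [[0.5852, -0.2437], [0.5971, -0.3467], [0.5116, -0.3551], [0.5, -0.2526]]
0.0 [] [321.88815 374.6313 ]
```

View pics/m7.png

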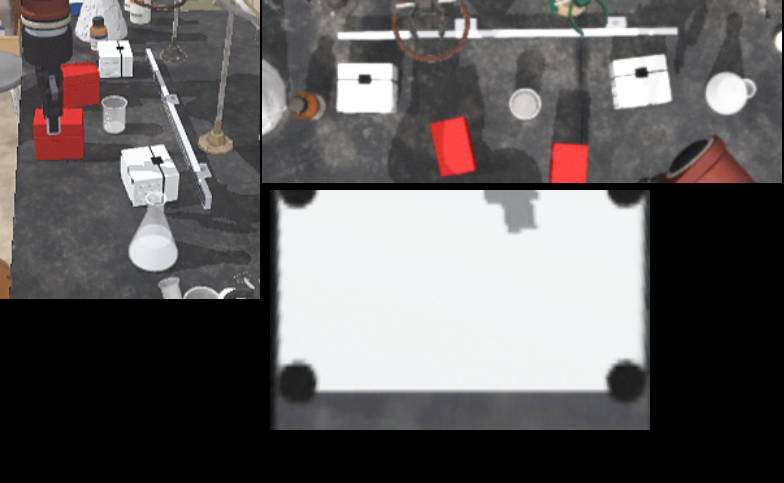

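Both cases lie on their backs; the right one's underside is plain (crop centre (460,300)) and the bystanders are in place. Now back to the left case for the push to the rail.

step_arm:
  motion:
    - [[-0.01,0.05,0],[0,0,0],0.5]
    - [[-0.018,0.11,0],[0,0,1],0.5]
    - [[-0.026,0.17,0],[0,0,2],0.5]
    - [[-0.034,0.23,0],[0,0,3],0.5]
    - [[-0.042,0.29,0],[0,0,4],0.5]
    - [[-0.05,0.35,0],[0,0,5],0.5]
    - [[-0.06,0.41,0],[0,0,6],0.5]
    - [[-0.07,0.46,0],[0,0,6.1],0.5]

```text
t: 14.65
tool_pos: [0.3966, 0.1431, 0.182]
eef_rot: [0.0, -0.003, 1.0, -0.0]
force: [0.1, 0.7, 0.3]
grip_width: 0.043
grip_force: 0.0
```

```bash
python3 - <<'E'
from h import *
goal((.43,.190,.055),.3)
E
```

```text
t 14.65 tool [0.3966 0.1431 0.182 ] F [0.1 0.7 0.3] w 0.043
shift [-0.0337  0.0467  0.127 ] turn [-0.    0.01  0.08]
```

step_arm:
  motion:
    - [[-0.01,0.046,0],[0,0,0],0.5]
    - [[-0.034,0.046,0.02],[0,0,0],0.5]
    - [[-0.034,0.046,0.05],[0,0,0],0.5]
    - [[-0.034,0.046,0.08],[0,0,0],0.5]
    - [[-0.034,0.046,0.11],[0,0,0],0.5]
    - [[-0.034,0.046,0.127],[0,0,0],0.5]
    - [[-0.044,0.046,0.127],[0,0,0],0.5]
    - [[-0.06,0.046,0.127],[0,0,0],0.5]

```text
t: 15.65
tool_pos: [0.4586, 0.1873, 0.0565]
eef_rot: [0.001, -0.003, 1.0, 0.0]
force: [0.1, 0.4, 0.8]
grip_width: 0.0426
grip_force: 0.0
```

step_arm:
  motion:
    - [[-0.01,0,0],[0,0,0],0.5]
    - [[-0.02,0,0],[0,0,0],0.5]
    - [[-0.029,0,0],[0,0,0],0.5]
    - [[-0.037,0,0],[0,0,0],0.5]
    - [[-0.045,0,0],[0,0,0],0.5]
    - [[-0.053,0,0],[0,0,0],0.5]
    - [[-0.06,0,0],[0,0,0],0.5]
    - [[-0.065,0,0],[0,0,0],0.5]

```text
t: 16.65
tool_pos: [0.5222, 0.1874, 0.0552]
eef_rot: [-0.0, -0.003, 1.0, -0.0]
force: [-1.7, 0.3, 0.7]
grip_width: 0.0425
grip_force: 0.9
```

```bash
cat > m.py <<'E'
from h import *
goal((.538,.19,.055),.3)
p=snapshot("top");g=p["pixels"].min(2)
# per-column near edge of rail, case near edge(top z=.06)
m=np.zeros((480,640),np.uint8);m[210:290,170:235]=g[210:290,170:235]>200
n,l,st,_=cv2.connectedComponentsWithStats(m);m=np.isin(l,[k for k in range(1,n) if st[k,4]>150])
ys,xs=np.where(m);b=cv2.boxPoints(cv2.minAreaRect(np.stack([xs,ys],1).astype(np.float32)));W=np.array([atz(p,q,.06)[:2] for q in b]);print(b.round().tolist(),W.round(4).tolist())
sd=snapshot("side");a=sd["pixels"][180:270,270:400];cv2.imwrite('pics/s8.png',a[:,:,::-1])
print("side px rail/case row profile",sd["pixels"][218:232:2,300:350:2].min(2).tolist())
E
python3 m.py
```

```text
t 16.65 tool [0.5222 0.1874 0.0552] F [-1.7  0.3  0.7] w 0.0425
shift [-0.0158  0.0026  0.0002] turn [-0.   -0.02 -0.  ]
[[184.0, 213.0], [224.0, 213.0], [224.0, 245.0], [184.0, 245.0]] [[0.615, 0.2353], [0.6142, 0.1365], [0.5342, 0.1364], [0.5353, 0.2348]]
side px rail/case row profile [[88, 100, 96, 238, 185, 186, 185, 187, 188, 187, 186, 205, 201, 187, 186, 192, 33, 79, 102, 174, 75, 73, 73, 73, 71], [97, 87, 34, 239, 186, 194, 197, 189, 178, 179, 209, 202, 202, 187, 186, 191, 30, 68, 55, 178, 188, 55, 58, 61, 61], [88, 87, 94, 236, 184, 164, 184, 153, 149, 187, 186, 200, 198, 184, 184, 190, 33, 63, 75, 165, 177, 40, 56, 61, 58], [94, 80, 59, 238, 183, 187, 193, 192, 189, 195, 198, 225, 197, 187, 185, 190, 29, 53, 71, 82, 174, 143, 52, 59, 55], [75, 74, 68, 171, 186, 181, 184, 183, 181, 164, 182, 201, 202, 191, 191, 198, 35, 52, 55, 50, 192, 182, 39, 51, 56], [78, 74, 72, 61, 176, 174, 171, 170, 183, 177, 180, 98, 135, 119, 116, 85, 49, 56, 48, 79, 99, 174, 87, 58, 60], [55, 55, 54, 48, 42, 42, 44, 49, 47, 48, 50, 52, 49, 51, 45, 52, 57, 63, 65, 68, 60, 181, 189, 65, 72]]
```

About 15 mm left; closing slowly while watching the force.

step_arm:
  motion:
    - [[-0.002,0,0],[0,0,0],0.5]
    - [[-0.004,0,0],[0,0,0],0.5]
    - [[-0.006,0,0],[0,0,0],0.5]
    - [[-0.008,0,0],[0,0,0],0.5]
    - [[-0.01,0,0],[0,0,0],0.5]
    - [[-0.011,0,0],[0,0,0],0.5]
    - [[-0.012,0,0],[0,0,0],0.5]
    - [[-0.013,0,0],[0,0,0],0.5]

```text
t: 17.75
tool_pos: [0.5349, 0.1875, 0.0553]
eef_rot: [-0.0, -0.003, 1.0, -0.0]
force: [-2.7, -0.7, 1.3]
grip_width: 0.0427
grip_force: 1.2
```

step_arm:
  motion:
    - [[-0.0005,0,0],[0,0,0],0.5]
    - [[-0.001,0,0],[0,0,0],0.5]
    - [[-0.0015,0,0],[0,0,0],0.5]
    - [[-0.002,0,0],[0,0,0],0.5]
    - [[-0.0025,0,0],[0,0,0],0.5]
    - [[-0.0025,0,0],[0,0,0],0.5]
    - [[-0.0025,0,0],[0,0,0],0.5]
    - [[-0.0025,0,0],[0,0,0],0.5]

```text
t: 18.75
tool_pos: [0.5375, 0.1875, 0.0553]
eef_rot: [0.0, -0.003, 1.0, 0.0]
force: [-1.8, 0.1, 2.5]
grip_width: 0.0426
grip_force: 0.7
```

step_arm:
  motion:
    - [[-0.0005,0,0],[0,0,0],0.5]
    - [[-0.001,0,0],[0,0,0],0.5]
    - [[-0.0015,0,0],[0,0,0],0.5]
    - [[-0.002,0,0],[0,0,0],0.5]
    - [[-0.0025,0,0],[0,0,0],0.5]
    - [[-0.0025,0,0],[0,0,0],0.5]
    - [[-0.0025,0,0],[0,0,0],0.5]
    - [[-0.0025,0,0],[0,0,0],0.5]

```text
t: 19.75
tool_pos: [0.5398, 0.1875, 0.0552]
eef_rot: [-0.0, -0.003, 1.0, -0.0]
force: [-2.7, -0.5, 2.7]
grip_width: 0.0426
grip_force: 1.2
```

step_arm:
  motion:
    - [[-0.0005,0,0],[0,0,0],0.5]
    - [[-0.001,0,0],[0,0,0],0.5]
    - [[-0.0015,0,0],[0,0,0],0.5]
    - [[-0.002,0,0],[0,0,0],0.5]
    - [[-0.0025,0,0],[0,0,0],0.5]
    - [[-0.0025,0,0],[0,0,0],0.5]
    - [[-0.0025,0,0],[0,0,0],0.5]
    - [[-0.0025,0,0],[0,0,0],0.5]

```text
t: 20.75
tool_pos: [0.5399, 0.1875, 0.055]
eef_rot: [-0.003, -0.003, 1.0, -0.0]
force: [-11.4, 0.1, 8.1]
grip_width: 0.0426
grip_force: 5.9
```

```bash
python3 m.py
```

```text
t 20.75 tool [0.5399 0.1875 0.055 ] F [-11.4   0.1   8.1] w 0.0426
shift [ 0.0019  0.0025 -0.    ] turn [-0.03 -0.38 -0.  ]
[[208.0, 218.0], [222.0, 215.0], [226.0, 235.0], [212.0, 238.0]] [[0.6019, 0.1765], [0.6089, 0.1404], [0.5588, 0.1304], [0.5519, 0.1665]]
side px rail/case row profile [[78, 78, 69, 82, 110, 184, 184, 188, 187, 186, 188, 188, 188, 195, 29, 196, 185, 186, 195, 170, 73, 78, 73, 76, 69], [97, 87, 76, 75, 69, 100, 178, 186, 178, 180, 207, 199, 195, 185, 1, 193, 185, 186, 197, 206, 219, 54, 58, 62, 65], [86, 84, 73, 78, 73, 246, 175, 156, 149, 189, 183, 182, 189, 190, 1, 191, 185, 185, 197, 158, 172, 43, 56, 58, 58], [102, 83, 72, 70, 73, 144, 180, 190, 189, 194, 196, 189, 177, 172, 2, 190, 186, 185, 211, 78, 175, 143, 52, 56, 55], [80, 76, 75, 78, 74, 56, 190, 184, 182, 165, 185, 153, 151, 195, 15, 196, 192, 193, 165, 49, 191, 182, 37, 54, 58], [82, 79, 76, 70, 74, 72, 181, 172, 181, 180, 179, 172, 131, 121, 28, 85, 63, 60, 35, 80, 103, 178, 85, 57, 56], [61, 58, 55, 52, 51, 48, 49, 51, 51, 49, 52, 53, 51, 51, 51, 53, 53, 59, 60, 66, 57, 180, 192, 67, 71]]
```

The tool has stalled with 11 N at x = 0.540, where the rail face should stop it. One slight extra press to square it, then a straight withdrawal.

step_arm:
  motion:
    - [[-0.0005,0,0],[0,0,0],0.5]
    - [[-0.001,0,0],[0,0,0],0.5]
    - [[-0.001,0,0],[0,0,0],0.5]
    - [[-0.001,0,0],[0,0,0],0.5]
    - [[0.002,0,0],[0,0,0],0.5]
    - [[0.01,0,0],[0,0,0],0.5]
    - [[0.03,0,0],[0,0,0],0.5]
    - [[0.06,0,0],[0,0,0],0.5]

```text
t: 21.85
tool_pos: [0.4828, 0.1872, 0.0558]
eef_rot: [0.001, -0.002, 1.0, 0.0]
force: [0.0, 0.3, 0.4]
grip_width: 0.0429
grip_force: 0.0
```

step_arm:
  motion:
    - [[0.04,0,-0.02],[0,0,0],0.5]
    - [[0.08,0,-0.06],[0,0,0],0.5]
    - [[0.12,0,-0.1],[0,0,0],0.5]
    - [[0.12,0,-0.1],[0,0,0],0.5]
    - [[0.12,0,-0.1],[0,0,0],0.5]
    - [[0.12,0,-0.1],[0,0,0],0.5]
    - [[0.12,0,-0.1],[0,0,0],0.5]
    - [[0.12,0,-0.1],[0,0,0],0.5]

```text
t: 22.85
tool_pos: [0.3623, 0.1864, 0.1543]
eef_rot: [-0.001, -0.002, 1.0, -0.0]
force: [-0.0, 0.3, -0.5]
grip_width: 0.0427
grip_force: 0.0
```

```bash
python3 - <<'E'
from h import *
p=snapshot("top");g=p["pixels"].min(2)
# near top edge of case per column
P=[]
for u in range(188,222,2):
    c=np.where(g[205:260,u]>200)[0]; P.append((u,205+c.max()+.5))
P=np.array(P);W=np.array([atz(p,q,.06)[:2] for q in P]);f=np.polyfit(W[:,1],W[:,0],1)
print('case near edge yaw',np.degrees(np.arctan(-f[0])),'x at .19',np.polyval(f,.19),P[:,1])
for l in("bottle","conical_flask","beaker"):
    print(l,[(a["extent"],round(a["confidence"],2)) for a in recognise(p,l)[:1]])
s=state();w=wv(s,snapshot("wrist"));v=w["pixels"].min(2);print(s["tool_pos"],s["force"])
# underside bottom edge/top edge in wrist view
m=mark_of(w,"stamp");print(m)
for x in(.549,.551,.553):print(x,proj(w,np.array([x,.189,.03])))
q=[]
for u in range(290,352,6):
    c=v[300:440,u]; i=np.where(c>180)[0]; q.append((u,300+i.min()))
q=np.array(q);W=np.array([atz(w,k,0.003) for k in q])[:,:2];f=np.polyfit(W[:,1],W[:,0],1);print(q.tolist(),'bottom edge yaw',np.degrees(np.arctan(-f[0])),W[:,0].mean())
E
```

```text
case near edge yaw 3.0074037263056357 x at .19 0.5490723713203046 [240.5 240.5 240.5 240.5 238.5 238.5 239.5 239.5 238.5 238.5 238.5 238.5
 238.5 238.5 240.5 238.5 237.5]
bottle [([162.0, 255.2, 29.2, 20.4], 0.73)]
conical_flask [([461.2, 246.8, 37.9, 27.2], 0.62)]
beaker [([317.2, 255.8, 21.5, 23.8], 0.58)]
[0.36240617 0.18652167 0.15508149] [0.28219115 0.19215342 0.12718376]
[{'xy': [325.8, 460.5], 'confidence': 0.71}]
0.549 [np.float64(323.1304040508304), np.float64(463.96659786687593)]
0.551 [np.float64(323.1097905756518), np.float64(465.986195614613)]
0.553 [np.float64(323.089260040518), np.float64(467.9976673415687)]Traceback (most recent call last):
  File "<stdin>", line 17, in <module>
    return umr_minimum(a, axis, None, out, keepdims, initial, where)
ValueError: zero-size array to reduction operation minimum which has no identity
```

step_arm:
  motion:
    - [[-0.03,0,-0.02],[0,0,0],0.5]
    - [[-0.06,0,-0.045],[0,0,0],0.5]
    - [[-0.06,0,-0.045],[0,0,0],0.5]
    - [[-0.06,0,-0.045],[0,0,0],0.5]
    - [[-0.06,0,-0.045],[0,0,0],0.5]
    - [[-0.06,0,-0.045],[0,0,0],0.5]
    - [[-0.06,0,-0.045],[0,0,0],0.5]
    - [[-0.06,0,-0.045],[0,0,0],0.5]

```text
t: 24.15
tool_pos: [0.4222, 0.1869, 0.2002]
eef_rot: [-0.0, -0.003, 1.0, -0.0]
force: [0.4, -0.3, -0.7]
grip_width: 0.0427
grip_force: 0.0
```

```bash
python3 - <<'E'
from h import *
s=state();w=wv(s,snapshot("wrist"));save(w,"w9.png");v=w["pixels"].min(2).astype(float)
a=proj(w,np.array([.549,.225,.0]));b=proj(w,np.array([.549,.155,.0]));print(a,b)
q=[]
for u in range(int(b[0]),int(a[0]),3):
    r0=int(a[1])-14;c=cv2.GaussianBlur(v[r0:r0+28,u:u+1],(1,3),0)[:,0]
    d=np.diff(c);i=int(d.argmax())
    if d[i]>15:q.append((u,r0+i+1))
q=np.array(q);W=np.array([atz(w,k,0.0) for k in q])[:,:2]
for _ in range(4):
    f=np.polyfit(W[:,1],W[:,0],1);r=abs(W[:,0]-np.polyval(f,W[:,1]));W=W[r<max(.0015,2*np.median(r))]
print(q.tolist(),len(W),'yaw',np.degrees(np.arctan(-f[0])),'x',np.polyval(f,.19))
E
```

```text
[np.float64(363.73234171510944), np.float64(339.8111096614964)] [np.float64(284.27538695460584), np.float64(339.34284383058787)]
[[284, 342], [287, 342], [290, 342], [293, 342], [296, 342], [299, 342], [302, 342], [305, 342], [308, 342], [311, 351], [314, 342], [317, 349], [320, 342], [323, 342], [326, 342], [329, 342], [332, 349], [335, 350], [338, 351], [341, 342], [344, 342], [347, 342], [350, 342], [353, 342], [356, 342], [359, 342], [362, 342]] 22 yaw 0.3918590411353852 x 0.5514803326698171
```

The underside edge is at yaw 0.4° against the rail's 0.3°. The lid end comes out at x ≈ 0.636, where the push stalled. The bystanders have not moved and the arm is clear.

```bash
python3 -c "
from rig import *
print(hand_in())"
```

```text
the job is handed in; nothing more can be done
None
```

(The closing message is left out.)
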